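# Seat a valve body in its holding fixture and clamp it

### The arm

A 6-joint arm with a two-finger parallel gripper is mounted at the origin on the work surface. World frame = base frame: x ahead of the robot, y to its left, z up, the work surface at z = 0. Lengths are in m, angles in rad, forces in N, time in s.
With the tool pointing down it reaches from about 0.25 to 0.775 m from the base axis. Payload 4 kg.
Tool frame: the origin (TCP) lies midway between the tips of the shut fingers; the grasp point (between the pads) lies 19 mm behind it (grip_point_offset is the distance from the TCP to the grasp point, in m); z points along the fingers, y is the line along which they close (so a half turn about z gives the same grasp; the last joint's range is limited). The gripper opens to 94 mm and grips with 3 to 60 N. Pads are 16 mm wide; open, the fingers measure 119 mm over their backs; the gripper's body (75 mm by 177 mm) begins 78 mm behind the grasp point.
Start: joints at [1.174, 0.087, 1.371, -0, 1.684, -0.103], TCP at [0.159, 0.526, 0.206] pointing down, gripper open.
Joint ranges: [-3.1, 3.1], [-0.76, 2.03], [0.27, 2.55], [-1.08, 4.22], [0.17, 2.65], [-2.57, 2.57]. Speed limits (rad/s): [2.79, 2.79, 3.14, 3.14, 3.14, 3.14].

### API

Orientations are given as [roll, pitch, yaw] about the fixed x, y, z axes, in that order (R = Rz(yaw) Ry(pitch) Rx(roll)).
In Python, from bench import * gives the robot as it stands.
- The arm moves only by the tool carry_out, never from a script. Its argument "commands" is a list of rows, each a list of 6 numbers: the shift along the tool's x, y, z in m, then the turn, a rotation vector about the tool's x, y, z in rad. In form: [[tx, ty, tz, rx, ry, rz], ...]. A call has exactly 5 rows; each row is the pose to reach, as a shift and turn from the pose commanded when the call began, along the tool's axes at that moment; what a row does not reach only later rows make up. A row lasts 1/10 s, in which the tool goes at most 50 mm and 8.59 degrees, less where a joint would pass 70% of its speed; a pose out of reach is approached as far as the arm can. A call with a gripper value outside its range is refused whole. "jaw" is the opening, from 0 (shut) to 1 (fully open), set as the call begins (left out, the last holds). The fingers move at their own pace and stop on an object; the grip force is fixed at half the most. Time passes only in rows, so rows that repeat a pose let the fingers close, or fill a call up. It gives the time, the measured TCP pose, the force, the opening and the grip force at its end, in the units of the state.
- get_obs(): the state, without advancing time (a new reading comes with each control period).
- snapshot(name): name is "scene" or "top" or "wrist"; returns a dict with "img" (420x560x3 uint8, red, green, blue), "range_z" (420x560 float32, m along the optical axis (not along the pixel's ray), 0 where there is no reading), "fx", "fy", "cx", "cy" (pixels), "R" (3x3) and "t" (3): a world point X has camera coordinates R X + t. Camera axes: x right, y down, z forward; pixel columns grow to the right and rows downward; lengths in m; the calibration is good to about 2 mm. A picture is of the moment at which its call begins.
- close_job(): hands the job in; it is judged then, once.
The state is a dict: "time": time; "joint_positions": joint angles; "qvel": joint speeds; "joint_torque": joint torques, N m; "tool_pos": TCP position; "ee_rot": TCP orientation; "wrist_force": force on the tool from outside, world axes, zero at the start; "wrist_torque": the same for the moment, N m; "width": finger opening in m; "finger_force": force on a finger pad.
Only numpy, scipy, OpenCV 4.12 (cv2) and the standard library are available. Lean on these libraries where they do the work, as an engineer would, in place of code of your own. Each camera call takes 0.05 s, during which the arm holds its last target. There are 200 camera calls.

### The job

Load the gearbox valve body into the blue holding fixture: tuck one end under the yellow lip, push the other end down past the sprung jaw until the block sits fully home, flat and square on the pocket floor. Only once it is home, turn the red clamp knob clockwise to its stop, so that its steel dog lies across the end of the seated block. Let go of everything and leave the other parts on the bench where they are.

Things in the scene. Friction and masses are not known exactly. Their poses are not given: they have to be found in the camera images.
- valve_body: Loose aluminium valve body, 0.41 to 0.75 kg, flat on the bench. Base plate 140 (x) x 84 (y) x 16 mm high; on it, centred, a chest 84 x 64, from 16 to 30 mm high; on that, centred, a black solenoid block 32 (x) x 30 (y), 30 to 66 mm high: the grip (fingers on its y faces, tips above the chest). Both ends alike: either may go under the lip. Origin: centre of underside, z up.
- fixture: Fixed holding fixture, blue base 12 mm thick, 130 wide, x = -100 to +150 mm of its frame. Origin: on the bench under the pocket's centre, z up, x from lip end to clamp end. Its stop unit (end wall with lip, jaw, stubs, one rigid frame) is locked at an offset s of -8 to +8 mm along x that is NOT reported: feel or look for it. A seated block has its origin at x = s, y = 0 (1.5 mm play), z = 12 mm.
- pocket_floor (a point): Centre of the pocket floor, 12 mm above the fixture's origin, same axes. Side walls: inner faces at y = +-43.5 mm for x = -50 to 50 mm, 10 mm high, flaring outward up to 17 mm. The block cannot go in level: tilt it about 0.2 rad, clamp-side end high; lower the low end at x about -46 mm, slide it under the lip until it touches the end wall, then bring the high end down.
- lip_mid (a point): Where the middle of the yellow lip's upper inner edge would be at s = 0: x = -62 mm of the fixture, 28 mm above the pocket floor; fixture's axes. The real lip is s away along x. Lip 100 mm wide, underside 20 mm above the floor, overhanging 8 mm from the end wall (wall face at x = -70 mm + s).
- jaw_mid (a point): Foot of the brass sprung jaw's face for s = 0: x = 67.5 mm of the fixture, at floor height. Jaw 40 mm wide, 18 high, upright to 6 mm, then sloping back as a lead-in. Yields to +x up to 8 mm: 7.5 N, plus 2.5 N per mm. The block's weight does not shift it; 14 N down on the chest near the clamp end does (22 N is ample). Beside it two stubs 10 mm high, faces at x = 72.5 mm + s, |y| 24 to 42 mm.
- clamp_grip (a point): Centre of the red T-bar knob, on its axis, x = 122, y = 0, z = 64.5 mm of the fixture's frame. Bar 14 mm thick, 54 long, 48.5 to 75.5 mm above the bench (top 11 mm above this point). Below: a 24 mm round neck, then the steel dog, 30.5 to 39.5 mm above the bench, 16 mm wide, reaching 68 mm from the axis. Site y lies along the bar; the dog points to its -y. z up.
- clamp (a joint): Angle of clamp knob and dog: 0 = dog points to the fixture's -y, clear of the pocket; grows clockwise seen from above to the stop at 1.57 = dog points to the fixture's -x, over the block's end, 2.5 mm above its base plate. Starts at 0 to 0.3. A block that is not down stops the dog. Stiff (0.08 N m), stays where left.
- spray_can: Yellow spray can 60 mm across, 170 mm high, bystander. Origin: centre of the underside.
- ring_gear: Dark steel ring gear, 120 mm across, 30 mm high, bystander. Origin: centre of the underside.
- clutch_drum: Stepped steel clutch drum 100 mm across, 100 mm high, bystander. Origin: centre of the underside.
- screwdriver: Screwdriver lying on the bench, bystander.
- bearing: Steel bearing ring 70 mm across, 18 mm high, bystander. Origin: centre of the underside.
- wrench: Steel wrench lying on the bench, bystander.
- bolt_tray: White plastic tray 120 x 160 x 40 mm, bystander. Origin: centre of the underside.
There are look-alikes about, which are no part of the job. What is shaped like the valve_body but green or orange is not meant.

How it is judged:
By the outcome, as a careful person would: the job done as asked, in the order asked, and still so for the second after the job is handed in, with the robot touching nothing.
It also fails if it takes over 54 s, if anything falls off the work surface, if the arm or the gripper's body presses on something with over 40 N, if the wrist force passes 120 N, or if a joint passes its speed limit or range.

## Working session

There is one attempt and no reset: what is moved stays moved. The work goes in short steps, Python scripts to look and compute and a tool call to move; the robot and the scene stay as the last step left them, time stands still between calls to the robot, and variables do not carry over. Pictures are saved under pics/ and viewed, at most 10 in all, crops included, and the job is handed in when it is done.

Besides the shell and the picture viewer there is one more tool, called by a JSON object that holds its "method" and its "body". carry_out: Moves the arm, as the interface text tells. Its arguments: {"type":"object","properties":{"commands":{"type":"array","items":{"type":"array","items":{"type":"number"}}},"jaw":{"type":"number"}},"required":["commands"]}

```bash
mkdir -p pics; ls; python3 - <<'E'
from bench import *
import cv2,numpy as np,pickle
print(get_obs())
for n in ("scene","top"):
    s=snapshot(n); cv2.imwrite(f"pics/{n}0.png",s["img"][:,:,::-1]); pickle.dump(s,open(f"pics/{n}0.pkl","wb"))
    print(n,s["fx"],s["cx"],s["cy"],s["R"].round(3).tolist(),s["t"])
E
```

```text
pics
{'time': 0.0, 'joint_positions': array([ 1.17389527e+00,  8.79573474e-02,  1.37222269e+00, -4.57669356e-06,
        1.68355168e+00, -1.03073627e-01]), 'qvel': array([-0.00118341,  0.00010424,  0.00051051,  0.00035282,  0.00152537,
        0.000578  ]), 'joint_torque': array([-1.94049506e-03, -3.40190756e+01, -3.02419639e+01,  7.13821664e-02,
        3.33905825e-02, -1.80749739e-04]), 'tool_pos': array([0.15907831, 0.52594518, 0.20431888]), 'ee_rot': array([-3.13946447e+00, -2.15566380e-04,  2.84776448e+00]), 'wrist_force': array([-0.05226247, -0.48474164,  0.59275526]), 'wrist_torque': array([-0.0002625 ,  0.05068256, -0.0008428 ]), 'finger_force': 0.0, 'width': 0.0941095875148489}
scene 386.35275167938784 274.1028887894112 210.63163794802435 [[0.401, 0.916, 0.01], [0.613, -0.26, -0.747], [-0.681, 0.306, -0.665]] [-0.20194485 -0.24012471  1.73590851]
top 455.2350904242988 276.5972533268981 210.91470248123548 [[0.012, -1.0, 0.016], [-0.982, -0.015, -0.19], [0.19, -0.014, -0.982]] [-0.02772971  0.53079766  1.44978321]
```

View pics/top0.png

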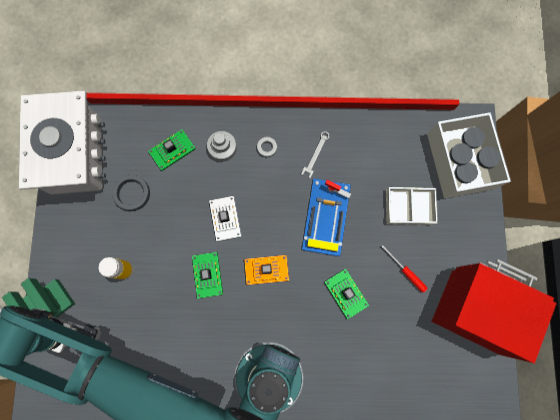

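View pics/scene0.png

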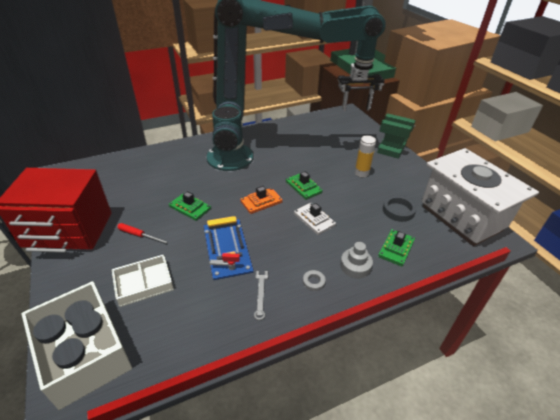

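The top view shows the aluminium body at about (224,217) and the blue fixture at about (327,217), with its yellow lip at (322,245) toward the robot and the red knob at (337,188). The green and orange look-alikes are at (172,150), (207,275), (347,293) and (266,270).

```bash
cat > h.py <<'E'
import numpy as np,cv2,pickle
from scipy.spatial.transform import Rotation as Ro
def cloud(s):
    z=s["range_z"]; v,u=np.indices(z.shape)
    P=np.stack([(u-s["cx"])/s["fx"]*z,(v-s["cy"])/s["fy"]*z,z],-1)
    W=(P-s["t"])@s["R"]; W[z<=0]=np.nan
    return W
def hsv(s): return cv2.cvtColor(s["img"],cv2.COLOR_RGB2HSV).astype(int)
def rect(p):
    (c,wh,a)=cv2.minAreaRect((p*1000).astype(np.float32)); return np.round(c,1),np.round(wh,1),round(a,2)
def moves(obs,pos,R):
    "shift & rotvec in tool axes from obs pose"
    R0=Ro.from_euler('xyz',obs["ee_rot"]); return np.r_[R0.inv().apply(np.array(pos)-obs["tool_pos"]),(R0.inv()*R).as_rotvec()]
E
python3 - <<'E'
from h import *
s=pickle.load(open("pics/top0.pkl","rb")); W=cloud(s); H=hsv(s)
x,y,z=[W[...,i] for i in range(3)]
h,sat,v=[H[...,i] for i in range(3)]
blue=(h>95)&(h<125)&(sat>120)&(v>60); blue[:150]=0;blue[270:]=0;blue[:,:290]=0;blue[:,360:]=0
m=blue&(z>.006)&(z<.016); print("blue base",m.sum(),rect(W[m][:,:2]),np.median(z[m]))
yl=(h>20)&(h<35)&(sat>150)&(v>100); yl[:, :290]=0;yl[:,360:]=0
m=yl&(z>.03);print("lip",m.sum(),rect(W[m][:,:2]),np.median(z[m]))
red=((h<6)|(h>174))&(sat>150); red[:170]=0;red[210:]=0;red[:,:310]=0;red[:,360:]=0
m=red&(z>.06);print("knob",m.sum(),rect(W[m][:,:2]),np.median(z[m]))
roi=np.zeros(z.shape,bool); roi[190:245,200:250]=1
for lo,hi in((.01,.022),(.025,.04),(.055,.075)):
    m=roi&(z>lo)&(z<hi);print("body",lo,m.sum(),rect(W[m][:,:2]),np.nanmedian(z[m]))
print(np.nanmedian(z[250:260,160:180]))
E
```

```text
blue base 1520 (array([ 523.5, -188.6]), array([130.3, 249.6]), 81.33) 0.011484713008279052
lip 200 (array([ 357.8, -209. ]), array([224.9,  86. ]), 30.34) 0.03932025173388828
knob 67 (array([ 618.2, -203.1]), array([51.7, 12.7]), 61.36) 0.0731163110379798
body 0.01 483 (array([510.5, 165.5]), array([140.6, 107.7]), 12.24) 0.015580296771840151
body 0.025 352 (array([512.8, 153.1]), array([84.3, 68. ]), 12.56) 0.029613918545108964
body 0.055 93 (array([512.8, 153.6]), array([31.6, 30.1]), 11.65) 0.0661025211811261
-0.000580300658845132
```

```bash
python3 - <<'E'
from h import *
from bench import *
s=pickle.load(open("pics/top0.pkl","rb")); W=cloud(s); H=hsv(s)
a=np.radians(-8.67); F=np.array([[np.cos(a),np.sin(a)],[-np.sin(a),np.cos(a)]]); o=np.array([.4988,-.1848])
L=(W[...,:2]-o)@F.T*1000; z=W[...,2]*1000
h,sat,v=[H[...,i] for i in range(3)]
inb=(abs(L[...,1])<65)&(L[...,0]>-105)&(L[...,0]<155)
m=inb&(h>20)&(h<35)&(sat>150)&(L[...,0]<-30)
print("yellow",m.sum(),rect(L[m]/1000),np.percentile(z[m],[5,50,95]))
for r in range(238,252):
    q=m[r]; 
    if q.any(): print(r,L[r][q][:,0].mean().round(1),np.median(z[r][q]).round(1))
m=inb&(h>8)&(h<26)&(sat>80)&(L[...,0]>50)&(L[...,0]<100)
print("jaw",m.sum(),rect(L[m]/1000),np.percentile(z[m],[5,50,95]))
c=(abs(L[...,1])<18)&(L[...,0]>40)&(L[...,0]<110)
for r in range(180,215):
    q=c[r]
    if q.any(): print(r,L[r][q][:,0].mean().round(1),z[r][q].round(0),s["img"][r][q].mean(0).round())
W2=W; q=(W[...,2]>.1)&(W[...,2]<.2); q[:, :90]=0;q[:,140:]=0;q[:255]=0;q[285:]=0
print("can",rect(W[q][:,:2]))
ob=get_obs()
print(moves(ob,[.5128,.1533,.2],Ro.from_euler('xyz',[np.pi,0,np.radians(192.3)])).round(3))
E
```

```text
yellow 222 (array([-76.4,   1.1]), array([98.4, 22.1]), 89.3) [23.82351699 38.70957767 44.65324658]
239 -65.3 38.7
240 -67.3 38.3
241 -69.2 39.3
242 -70.9 39.1
243 -72.4 38.5
244 -74.8 39.8
245 -78.3 40.0
246 -81.1 38.8
247 -82.4 38.0
248 -84.1 38.5
249 -85.6 37.8
250 -86.5 23.9
jaw 45 (array([71.9, -0.4]), array([38.8, 11.7]), 88.12) [13.66344416 25.61882172 31.00917734]
189 109.9 [54.] [139.  21.  15.]
191 109.6 [16.] [ 29.  69. 115.]
192 108.2 [14. 18.  6. 11. 19.] [ 36.  80. 133.]
193 106.1 [10. 12.  7. 13. 19.  8. 13. 17. 12. 13.] [ 37.  88. 147.]
194 102.6 [16. 12. 16. 11. 15. 14.  9. 12.  9. 14.] [ 45. 107. 180.]
195 98.9 [16. 12. 13. 10.  7. 11. 20.  7. 14. 13. 13.] [ 49. 117. 196.]
196 95.8 [19. 10.  5. 11. 11. 10. 11. 15.  9. 12.  6.] [ 49. 119. 199.]
197 92.5 [ 8. 11.  8. 14.  4. 16. 11. 11. 11. 10.  7.] [ 50. 119. 199.]
198 88.3 [14. 12. 14. 13.  9.  6. 17. 13. 12. 11.] [ 50. 120. 200.]
199 84.2 [24. 14. 14. 17. 14. 16. 11. 15. 10. 12.] [ 76. 127. 189.]
200 79.0 [27. 32. 20. 29. 28. 26. 27. 11. 10.  8.] [165. 154. 142.]
201 74.1 [27. 31. 30. 30. 24. 29. 27. 28. 31. 25.] [
[... 160 characters left out ...]
204 66.5 [14. 14. 12. 13.  7. 13.  8. 13. 24. 29. 24.] [98. 91. 81.]
205 63.4 [ 7. 15. 12. 20. 14. 16. 18. 14.  8.  8.] [ 57. 102. 159.]
206 59.6 [17. 12. 17.  8. 12. 16. 22. 12. 14. 12.] [ 49. 117. 196.]
207 57.3 [ 9. 11. 10. 10.  5. 10.  8. 11. 10. 12.] [ 50. 121. 202.]
208 53.4 [ 4. 11. 14. 13.  9. 11. 13.  4.  5. 14. 14.] [ 50. 121. 202.]
209 49.3 [12. 13. 14. 15. 15. 14. 12. 10.  9. 17. 15.] [ 50. 121. 203.]
210 46.2 [ 9. 13. 14. 12. 11. 14.  9. 12. 11. 13. 13.] [ 50. 121. 202.]
211 43.4 [10. 11. 13.  9.  9. 14. 10.  8. 12.  8.] [ 50. 121. 202.]
212 41.1 [10. 15.  8. 16.] [ 50. 121. 202.]
can (array([334.6, 475. ]), array([56.7, 57.8]), 27.55)
[-0.446 -0.254  0.005 -0.002 -0.001 -0.508]
```

{"method": "carry_out", "body": {"commands": [[-0.04,-0.023,-0.02,0,0,0],[-0.08,-0.046,-0.02,0,0,0],[-0.12,-0.069,-0.02,0,0,0],[-0.16,-0.092,-0.02,0,0,0],[-0.2,-0.115,-0.02,0,0,0]], "jaw": 1}}

```text
time: 0.6
tool_pos: [0.3181, 0.3569, 0.2251]
ee_rot: [-3.141, -0.0, 2.848]
wrist_force: [-0.8, -0.4, 0.2]
width: 0.0941
finger_force: 0.0
```

{"method": "carry_out", "body": {"commands": [[-0.04,-0.023,0,0,0,-0.1],[-0.08,-0.046,0,0,0,-0.2],[-0.12,-0.069,0.01,0,0,-0.3],[-0.16,-0.092,0.02,0,0,-0.4],[-0.2,-0.115,0.03,0,0,-0.5]]}}

```text
time: 1.1
tool_pos: [0.4763, 0.1888, 0.1948]
ee_rot: [3.141, -0.0, -2.931]
wrist_force: [0.6, 0.2, 0.4]
width: 0.0939
finger_force: 0.0
```

```bash
cat > w.py <<'E'
from h import *
from bench import *
import sys
s=snapshot("wrist"); n=sys.argv[1]; pickle.dump(s,open(f"pics/{n}.pkl","wb")); cv2.imwrite(f"pics/{n}.png",s["img"][:,:,::-1])
E
cat > t1.py <<'E'
from h import *
from bench import *
s=pickle.load(open("pics/w1.pkl","rb")); W=cloud(s)
z=W[...,2]; near=np.hypot(W[...,0]-.513,W[...,1]-.153)<.09
for lo,hi in((.01,.022),(.024,.036),(.058,.075)):
    m=near&(z>lo)&(z<hi);print(lo,m.sum(),rect(W[m][:,:2]),np.median(z[m]))
print(get_obs()["tool_pos"],get_obs()["ee_rot"])
E
python3 w.py w1; python3 t1.py
```

```text
0.01 5495 (array([513.5, 155.7]), array([140.6,  84. ]), 12.11) 0.015785008070241104
0.024 4261 (array([513. , 155.7]), array([83.8, 70.2]), 12.01) 0.029760684966047526
0.058 1236 (array([512.6, 155.8]), array([31.5, 30.1]), 12.03) 0.06594168142491583
[0.47978587 0.18301648 0.19205907] [-3.13553041e+00 -1.89124057e-03 -2.93459342e+00]
```

View pics/w1.png

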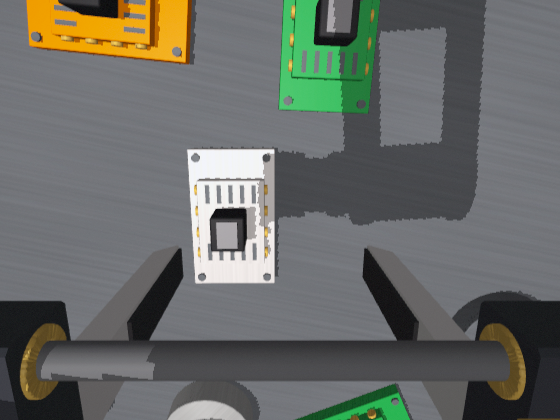

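The body is at pixel (230,215), well framed between the fingers; it lies at (513.0,155.7) mm, yaw 12.05°.

{"method": "carry_out", "body": {"commands": [[-0.015,-0.02,0.02,0,0,0],[-0.03,-0.041,0.05,0,0,0],[-0.03,-0.041,0.08,0,0,0],[-0.03,-0.041,0.08,0,0,0],[-0.03,-0.041,0.08,0,0,0]]}}

```text
time: 1.65
tool_pos: [0.5126, 0.1566, 0.1152]
ee_rot: [3.141, -0.002, -2.935]
wrist_force: [0.2, 0.2, -0.2]
width: 0.094
finger_force: 0.0
```

```bash
python3 - <<'E'
from h import *
from bench import *
o=get_obs();print(o["tool_pos"],o["ee_rot"],o["qvel"].round(3))
print(moves(o,[.513,.1557,.036],Ro.from_euler('xyz',[np.pi,0,np.radians(192.05)])).round(4))
E
```

```text
[0.51263082 0.15664334 0.11515038] [ 3.14132677e+00 -1.93444542e-03 -2.93544034e+00] [ 0.009 -0.031 -0.047 -0.003 -0.002 -0.002]
[-0.0003 -0.001   0.0791  0.0003 -0.0019 -0.0042]
```

{"method": "carry_out", "body": {"commands": [[0,-0.001,0.03,0,0,0],[0,-0.001,0.06,0,0,0],[0,-0.001,0.079,0,0,0],[0,-0.001,0.079,0,0,0],[0,-0.001,0.079,0,0,0]]}}

```text
time: 2.15
tool_pos: [0.5146, 0.1562, 0.0387]
ee_rot: [3.142, 0.003, -2.935]
wrist_force: [0.5, 0.6, -0.0]
width: 0.0941
finger_force: 0.0
```

{"method": "carry_out", "body": {"commands": [[0,0,0,0,0,0],[0,0,0,0,0,0],[0,0,0,0,0,0],[0,0,0,0,0,0],[0,0,0,0,0,0]], "jaw": 0}}

```text
time: 2.65
tool_pos: [0.5136, 0.1555, 0.0367]
ee_rot: [3.142, 0.0, -2.935]
wrist_force: [-0.1, 0.0, -0.1]
width: 0.0576
finger_force: 0.0
```

{"method": "carry_out", "body": {"commands": [[0,0,0,0,0,0],[0,0,0,0,0,0],[0,0,0,0,0,0],[0,0,-0.02,0,0,0],[0,0,-0.06,0,0,0]]}}

```text
time: 3.15
tool_pos: [0.5088, 0.1546, 0.0908]
ee_rot: [3.141, -0.014, -2.935]
wrist_force: [0.3, -0.3, -6.7]
width: 0.0298
finger_force: 30.0
```

{"method": "carry_out", "body": {"commands": [[0,0,-0.04,0,0,0],[0,0,-0.08,0,0,0],[0,0,-0.1,0,0,0],[0,0,-0.1,0,0,0],[0,0,-0.1,0,0,0]]}}

```text
time: 3.65
tool_pos: [0.5125, 0.1553, 0.1942]
ee_rot: [3.141, -0.004, -2.935]
wrist_force: [-0.2, 0.9, -6.6]
width: 0.0299
finger_force: 30.0
```

```bash
python3 - <<'E'
from h import *
from bench import *
o=get_obs();print(o)
a=np.radians(-8.67); f=np.array([np.cos(a),np.sin(a)]); g=np.array([-f[1],f[0]]); O=np.array([.4988,-.1848])
# over the fixture at x=+30mm, level
p=O+.03*f
print(moves(o,[*p,.17],Ro.from_euler('xyz',[np.pi,0,a+np.pi])).round(4))
E
```

```text
{'time': 3.65, 'joint_positions': array([ 1.88299309e-01,  6.02982638e-02,  1.42167991e+00,  7.91312724e-05,
        1.66332003e+00, -1.58865828e+00]), 'qvel': array([-0.00256152,  0.02040909,  0.04211839,  0.00061085,  0.00437685,
        0.00038401]), 'joint_torque': array([ 1.89541915e-02, -3.78307486e+01, -3.50218749e+01, -1.60577113e-02,
       -1.23846101e-03, -2.84478901e-04]), 'tool_pos': array([0.51250751, 0.15530839, 0.19418131]), 'ee_rot': array([ 3.14144766, -0.00370355, -2.93542396]), 'wrist_force': array([-0.22932901,  0.93963223, -6.59385563]), 'wrist_torque': array([ 0.10463788,  0.04321865, -0.01579513]), 'finger_force': 29.98591661453247, 'width': 0.02989627207990575}
[ 0.0548 -0.3406  0.0243 -0.0005 -0.0037  0.3575]
```

{"method": "carry_out", "body": {"commands": [[0.002,-0.03,0,0,0,0],[0.004,-0.065,0,0,0,0],[0.006,-0.105,0,0,0,0],[0.008,-0.145,0,0,0,0],[0.01,-0.185,0,0,0,0]]}}

```text
time: 4.15
tool_pos: [0.5398, -0.0287, 0.1922]
ee_rot: [3.139, -0.007, -2.935]
wrist_force: [0.3, -0.4, -6.8]
width: 0.0301
finger_force: 30.0
```

{"method": "carry_out", "body": {"commands": [[0.002,-0.04,0,0,0,0.09],[0.003,-0.08,0,0,0,0.18],[0.005,-0.12,0,0,0,0.27],[0.007,-0.155,0,0,0,0.34],[0.007,-0.17,0,0,0,0.357]]}}

```text
time: 4.65
tool_pos: [0.5678, -0.1984, 0.1915]
ee_rot: [3.141, -0.008, 2.986]
wrist_force: [-0.2, -0.4, -5.7]
width: 0.0298
finger_force: 30.0
```

{"method": "carry_out", "body": {"commands": [[0,0,0,0,0,0],[0,0,0,0,0,0],[0,0,0,0,0,0],[0,0,0,0,0,0],[0,0,0,0,0,0]]}}

```text
time: 5.15
tool_pos: [0.5696, -0.1943, 0.1967]
ee_rot: [3.141, 0.0, 2.993]
wrist_force: [0.0, -0.4, -6.4]
width: 0.0297
finger_force: 30.0
```

```bash
python3 w.py w2; python3 - <<'E'
from h import *
from bench import *
s=pickle.load(open("pics/w2.pkl","rb")); W=cloud(s); H=hsv(s)
z=W[...,2]; h,sat,v=[H[...,i] for i in range(3)]
m=(h>95)&(h<125)&(sat>120)&(z>.006)&(z<.018); print("blue",m.sum(),rect(W[m][:,:2]),np.median(z[m]))
m=(h>20)&(h<35)&(sat>150)&(z>.034)&(z<.046);print("lip",m.sum(),rect(W[m][:,:2]),np.median(z[m]))
o=get_obs();print(o["tool_pos"],o["ee_rot"],o["wrist_force"])
E
```

```text
blue 9885 (array([ 453.8, -175.6]), array([130.7, 106.5]), 81.42) 0.01179713665365196
lip 3942 (array([ 425.5, -171.1]), array([99.9, 24.5]), 80.86) 0.03978513590710542
[ 0.56963671 -0.19452123  0.19680088] [3.14153159e+00 4.86709914e-04 2.99222474e+00] [ 0.51442694  0.29162339 -5.81623754]
```

View pics/w2.png

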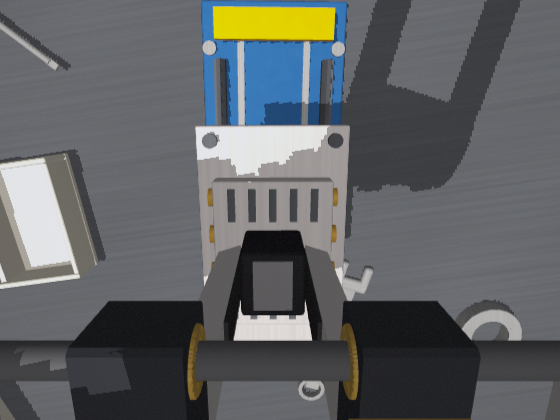

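```bash
python3 - <<'E'
from h import *
from bench import *
s=pickle.load(open("pics/w2.pkl","rb")); W=cloud(s); H=hsv(s)
z=W[...,2]; h,sat,v=[H[...,i] for i in range(3)]
a=np.radians(-8.6); F=np.array([[np.cos(a),np.sin(a)],[-np.sin(a),np.cos(a)]]); o=np.array([.5,-.1826])
L=(W[...,:2]-o)@F.T*1000
U,V=np.meshgrid(range(560),range(420))
roi=(U>190)&(U<360)&(V>115)&(V<265)
zp=.197-.0367
for n,lo,hi in(("plate",.012,.02),("chest",.026,.034),("sol",.06,.072)):
    m=roi&(z>zp+lo)&(z<zp+hi); q=L[m]; print(n,m.sum(),np.median(z[m])-zp,rect(q/1000),q.min(0).round(1),q.max(0).round(1))
m=(V>245)&(V<310)&(U>235)&(U<310)&(z>zp+.06)&(z<zp+.072);q=L[m];print("sol",m.sum(),np.median(z[m])-zp if m.any() else 0, q.min(0),q.max(0))
tcp=F@(np.array([.56964,-.1945])-o)*1000; print("tcp",tcp)
m=(h>95)&(h<125)&(sat>120)&(z>.004)&(z<.02)
for r in range(50,120,8):
    c=np.where(m[r])[0]; print(r,L[r,c[0]].round(1),L[r,c[-1]].round(1))
m=(h>20)&(h<35)&(sat>150)&(z>.034)&(z<.046)
for c in range(225,330,15):
    r=np.where(m[:,c])[0]; print("lip",c,L[r[0],c].round(1),L[r[-1],c].round(1))
E
```

```text
plate 826 0.013685743439090042 (array([42.9, -0.3]), array([74.1, 81.2]), 0.42) [  5.6 -40.9] [79.7 40.4]
chest 456 0.026631101467522122 (array([50.6, -0.9]), array([38.1, 61.3]), 1.53) [ 30.8 -31.9] [68.8 29.8]
sol 650 0.06080490510690567 (array([59.1, -1.2]), array([ 5.7, 53. ]), 0.24) [ 56.3 -27.7] [62.1 25.3]
sol 3600 0.06128442433527867 [ 56.26364666 -17.30776567] [84.65437101 15.52634455]
tcp [70.63646496 -1.35255962]
50 [-59. -52.] [-59.3  51.8]
58 [-52.5 -64.5] [-52.3  63.8]
66 [-45.5 -63.8] [-45.6  64.2]
74 [-38.4 -63.9] [-38.8  63.9]
82 [-31.6 -64.5] [-31.6  64. ]
90 [-24.5 -65. ] [-24.5  64.3]
98 [-17.3 -63.9] [-17.4  63.8]
106 [-10.1 -64.3] [-10.2  64.3]
114 [ -2.8 -64.7] [-2.9 63.4]
lip 225 [-87.4 -39.5] [-63.8 -40.7]
lip 240 [-87.3 -27.3] [-63.4 -27.8]
lip 255 [-87.3 -15. ] [-63.4 -15.3]
lip 270 [-86.6  -2.8] [-63.4  -2.8]
lip 285 [-86.6   9.5] [-63.3   9.8]
lip 300 [-86.8  21.8] [-63.2  22.2]
lip 315 [-86.6  34. ] [-63.  35.]
```

The wrist view shows the held block (pixels 197–349 wide at row 130) lined up with the fixture. The lip's inner edge is at row 40, which puts s at about -1.3 mm. Next: tilt and lower.

{"method": "carry_out", "body": {"commands": [[0.02,0,0.01,0,-0.07,0],[0.04,0,0.03,0,-0.14,0],[0.055,0,0.06,0,-0.2,0],[0.055,0,0.085,0,-0.2,0],[0.055,0,0.095,0,-0.2,0]]}}

```text
time: 5.7
tool_pos: [0.5117, -0.1854, 0.0978]
ee_rot: [3.139, 0.193, 2.991]
wrist_force: [-0.4, 0.8, -5.6]
width: 0.0301
finger_force: 30.0
```

{"method": "carry_out", "body": {"commands": [[0,0,0,0,0,0],[0,0,0,0,0,0],[0,0,0,0,0,0],[0,0,0,0,0,0],[0,0,0,0,0,0]]}}

```text
time: 6.2
tool_pos: [0.516, -0.1875, 0.1026]
ee_rot: [-3.141, 0.202, 2.991]
wrist_force: [0.2, 0.5, -5.9]
width: 0.03
finger_force: 30.0
```

```bash
cat > fx.py <<'E'
from h import *
from bench import *
import sys
A=np.radians(-8.63); O=np.array([.4999,-.1835,0]); RF=Ro.from_euler('z',A)
def st():
    o=get_obs(); p=RF.inv().apply(o["tool_pos"]-O)*1000
    RB=RF.inv()*Ro.from_euler('xyz',o["ee_rot"])*Ro.from_euler('y',np.pi)
    e=RB.as_euler('xyz')
    B=lambda v:(p+RB.apply(np.array(v)-[0,0,36.7])).round(1)
    print("t",o["time"],"tcp",p.round(1),"rpy",e.round(4),"F",RF.inv().apply(o["wrist_force"]).round(1),"M",RF.inv().apply(o["wrist_torque"]).round(2),"w",round(o["width"],4),o["finger_force"].round(1))
    print("org",B([0,0,0]),"low",B([-70,0,0]),"lowtop",B([-70,0,16]),"high",B([70,0,0])); return o
def tgt(o,pf,tilt,yaw=0):
    R=RF*Ro.from_euler('xyz',[0,-tilt,yaw])*Ro.from_euler('y',np.pi)
    print("cmd",moves(o,O+RF.apply(np.array(pf)/1000),R).round(4))
if __name__=="__main__":
    o=st()
    if len(sys.argv)>1: a=list(map(float,sys.argv[1:])); tgt(o,a[:3],a[3])
E
python3 fx.py 15.3 0 65 .2
```

```text
Traceback (most recent call last):
  File "fx.py", line 16, in <module>
    o=st()
  File "fx.py", line 10, in st
    print("t",o["time"],"tcp",p.round(1),"rpy",e.round(4),"F",RF.inv().apply(o["wrist_force"]).round(1),"M",RF.inv().apply(o["wrist_torque"]).round(2),"w",round(o["width"],4),o["finger_force"].round(1))
                                                                                                                                                                               ^^^^^^^^^^^^^^^^^^^^^^^
AttributeError: 'float' object has no attribute 'round'
```

```bash
sed -i 's/o\["finger_force"\].round(1)/round(o["finger_force"],1)/' fx.py; python3 fx.py 15.3 0 65 .2
```

```text
t 6.2 tcp [ 16.5  -1.6 102.6] rpy [-5.000e-04 -2.017e-01  1.000e-04] F [ 0.1  0.6 -5.9] M [-0.04  0.37  0.03] w 0.03 30.0
org [23.9 -1.6 66.6] low [-44.7  -1.6  52.6] lowtop [-47.9  -1.6  68.3] high [92.5 -1.6 80.7]
cmd [ 0.0088  0.0016  0.0366 -0.0005  0.0017  0.0001]
```

{"method": "carry_out", "body": {"commands": [[0.002,0.0015,0.009,0,0,0],[0.004,0.0015,0.018,0,0,0],[0.006,0.0015,0.027,0,0,0],[0.008,0.0015,0.034,0,0,0],[0.008,0.0015,0.034,0,0,0]]}}

```text
time: 6.7
tool_pos: [0.5141, -0.1853, 0.0656]
ee_rot: [3.141, 0.199, 2.991]
wrist_force: [-0.6, 0.0, -5.9]
width: 0.0296
finger_force: 30.0
```

{"method": "carry_out", "body": {"commands": [[0,0,0,0,0,0],[0,0,0,0,0,0],[0,0,0,0,0,0],[0,0,0,0,0,0],[0,0,0,0,0,0]]}}

```text
time: 7.2
tool_pos: [0.5143, -0.1856, 0.0666]
ee_rot: [3.142, 0.2, 2.991]
wrist_force: [0.2, 0.2, -6.5]
width: 0.0296
finger_force: 30.0
```

```bash
python3 fx.py 15.3 0 63 .2; python3 w.py w3;  python3 - <<'E'
import cv2,numpy as np,pickle
from bench import *
s=snapshot("scene"); im=s["img"][200:290,180:270,::-1]; im=cv2.resize(im,None,fx=5,fy=5,interpolation=cv2.INTER_CUBIC)
w=cv2.imread("pics/w3.png")[0:280,150:400]; w=cv2.resize(w,None,fx=450/280,fy=450/280)
cv2.imwrite("pics/c3.png",np.hstack([im[:450],w[:450,:345]]))
E
```

```text
t 7.2 tcp [14.6  0.1 66.6] rpy [ 0.000e+00 -2.001e-01 -2.000e-04] F [ 0.1  0.2 -6.5] M [0.05 0.35 0.01] w 0.0296 30.0
org [21.9  0.1 30.7] low [-46.7   0.1  16.8] lowtop [-49.9   0.1  32.4] high [90.5  0.1 44.6]
cmd [ 0.     -0.0001  0.0037 -0.      0.0001 -0.0002]
```

View pics/c3.png

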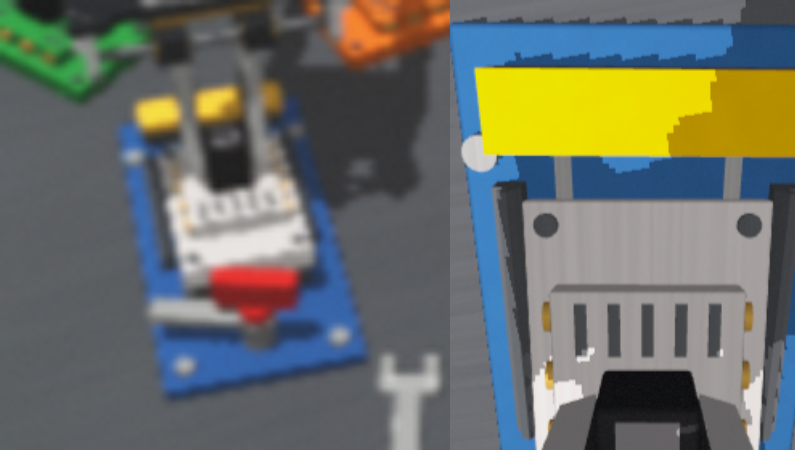

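The scene crop shows the tilted block in the pocket with the clamp end high. The wrist crop shows it centred between the walls (edges 527 and 773 against the rails at 563 and 733).

{"method": "carry_out", "body": {"commands": [[0.0002,0,0.001,0,0,0],[0.0004,0,0.002,0,0,0],[0.0006,0,0.003,0,0,0],[0.0007,0,0.0036,0,0,0],[0.0007,0,0.0036,0,0,0]]}}

```text
time: 7.8
tool_pos: [0.5156, -0.1858, 0.0642]
ee_rot: [-3.141, 0.203, 2.991]
wrist_force: [1.4, 0.9, 0.3]
width: 0.0299
finger_force: 30.0
```

```bash
python3 fx.py
```

```text
t 7.8 tcp [15.9  0.  64.2] rpy [-3.000e-04 -2.032e-01 -2.000e-04] F [1.2 1.1 0.3] M [0.26 0.21 0.05] w 0.0299 30.0
org [23.3  0.  28.3] low [-45.3   0.1  14.1] lowtop [-48.5   0.1  29.8] high [91.8  0.  42.4]
```

{"method": "carry_out", "body": {"commands": [[0.004,0,-0.0014,0,0,0],[0.008,0,-0.0022,0,0,0],[0.012,0,-0.003,0,0,0],[0.016,0,-0.0038,0,0,0],[0.016,0,-0.0038,0,0,0]]}}

```text
time: 8.3
tool_pos: [0.498, -0.1833, 0.0641]
ee_rot: [-3.141, 0.201, 2.991]
wrist_force: [2.3, -0.5, 1.4]
width: 0.0296
finger_force: 30.0
```

```bash
python3 fx.py
```

```text
t 8.3 tcp [-2.  -0.1 64.1] rpy [-0.0006 -0.201  -0.0003] F [ 2.4 -0.2  1.4] M [-0.04 -0.03  0.01] w 0.0296 30.0
org [ 5.4 -0.2 28.1] low [-63.2  -0.1  14.1] lowtop [-66.4  -0.1  29.8] high [74.  -0.2 42.1]
```

{"method": "carry_out", "body": {"commands": [[0.0015,0,-0.0007,0,0,0],[0.003,0,-0.001,0,0,0],[0.0045,0,-0.0013,0,0,0],[0.006,0,-0.0016,0,0,0],[0.007,0,-0.0018,0,0,0]]}}

```text
time: 8.8
tool_pos: [0.4915, -0.1822, 0.0643]
ee_rot: [-3.141, 0.202, 2.991]
wrist_force: [4.3, -0.2, 1.6]
width: 0.0298
finger_force: 30.0
```

```bash
python3 fx.py
```

```text
t 8.8 tcp [-8.6  0.  64.3] rpy [-2.000e-04 -2.015e-01 -2.000e-04] F [4.3 0.5 1.6] M [-0.05 -0.65  0.03] w 0.0298 30.0
org [-1.2  0.  28.3] low [-69.8   0.1  14.3] lowtop [-73.    0.1  30. ] high [67.4  0.  42.3]
```

{"method": "carry_out", "body": {"commands": [[0.001,0,-0.0004,0,0,0],[0.002,0,-0.0006,0,0,0],[0.003,0,-0.0008,0,0,0],[0.003,0,-0.0008,0,0,0],[0.003,0,-0.0008,0,0,0]]}}

```text
time: 9.3
tool_pos: [0.4906, -0.1822, 0.065]
ee_rot: [-3.141, 0.207, 2.99]
wrist_force: [9.1, -1.8, -2.4]
width: 0.03
finger_force: 30.0
```

```bash
python3 fx.py
```

```text
t 9.3 tcp [-9.4 -0.1 65. ] rpy [-0.0004 -0.207  -0.0011] F [ 9.3 -0.4 -2.4] M [-0.03 -1.81 -0.18] w 0.03 30.0
org [-1.8 -0.2 29.1] low [-70.3  -0.1  14.7] lowtop [-73.6  -0.1  30.3] high [66.7 -0.2 43.5]
```

{"method": "carry_out", "body": {"commands": [[-0.0008,0,0.002,0,0.025,0],[-0.0016,0,0.004,0,0.05,0],[-0.0023,0,0.006,0,0.075,0],[-0.0031,0,0.0078,0,0.1,0],[-0.0031,0,0.0078,0,0.1,0]]}}

```text
time: 9.8
tool_pos: [0.4939, -0.1828, 0.0587]
ee_rot: [-3.141, 0.102, 2.991]
wrist_force: [1.7, -0.3, 6.5]
width: 0.0294
finger_force: 30.0
```

```bash
python3 fx.py
```

```text
t 9.8 tcp [-6.1 -0.2 58.7] rpy [-0.0007 -0.1022 -0.0002] F [ 1.7 -0.   6.5] M [ 0.07 -0.43 -0.05] w 0.0294 30.0
org [-2.3 -0.2 22.2] low [-71.9  -0.2  15. ] lowtop [-73.6  -0.2  30.9] high [67.3 -0.2 29.3]
```

{"method": "carry_out", "body": {"commands": [[-0.0005,0,0.0025,0,0.03,0],[-0.001,0,0.005,0,0.06,0],[-0.0016,0,0.007,0,0.09,0],[-0.0021,0,0.0092,0,0.11,0],[-0.0021,0,0.0092,0,0.11,0]]}}

```text
time: 10.3
tool_pos: [0.4963, -0.1834, 0.0527]
ee_rot: [-3.14, -0.008, 2.991]
wrist_force: [-3.9, 2.7, 20.3]
width: 0.0296
finger_force: 30.0
```

```bash
python3 fx.py
```

```text
t 10.3 tcp [-3.6 -0.4 52.7] rpy [-0.0014  0.0085 -0.0004] F [-4.3  2.1 20.3] M [ 0.24  0.75 -0.22] w 0.0296 30.0
org [-3.9 -0.5 16. ] low [-73.9  -0.4  16.6] lowtop [-73.8  -0.4  32.6] high [66.1 -0.5 15.4]
```

{"method": "carry_out", "body": {"commands": [[0,0,-0.002,0,-0.01,0],[0,0,-0.003,0,-0.01,0],[0,0,-0.003,0,-0.01,0],[0,0,-0.003,0,-0.01,0],[0,0,-0.003,0,-0.01,0]], "jaw": 0.6}}

```text
time: 10.8
tool_pos: [0.4948, -0.1824, 0.0502]
ee_rot: [3.141, -0.002, 2.991]
wrist_force: [-0.8, 0.8, -0.5]
width: 0.0562
finger_force: 0.0
```

{"method": "carry_out", "body": {"commands": [[0,0,-0.02,0,0,0],[0,0,-0.05,0,0,0],[-0.02,0,-0.09,0,0,0],[-0.04,0,-0.11,0,0,0],[-0.04,0,-0.11,0,0,0]]}}

```text
time: 11.3
tool_pos: [0.5382, -0.1898, 0.1647]
ee_rot: [-3.14, 0.007, 2.991]
wrist_force: [0.3, -0.4, -0.0]
width: 0.0565
finger_force: 0.0
```

```bash
python3 fx.py; python3 w.py w4; cat > seat.py <<'E'
from fx import *
def seat(n):
    s=pickle.load(open(f"pics/{n}.pkl","rb")); W=cloud(s); H=hsv(s)
    L=RF.inv().apply((W-O).reshape(-1,3)).reshape(W.shape)*1000; z=L[...,2]
    for nm,lo,hi,xr in(("plate",20,34,(-62,75)),("chest",36,50,(-60,60)),("sol",68,90,(-30,30))):
        m=(z>lo)&(z<hi)&(abs(L[...,1])<44)&(L[...,0]>xr[0])&(L[...,0]<xr[1])&(H[...,1]<90)
        q=L[m]
        if len(q)<50: continue
        c,*_=np.linalg.lstsq(np.c_[q[:,0],q[:,1],np.ones(len(q))],q[:,2],rcond=None)
        print(nm,len(q),"slope x,y",c[:2].round(4),"z0",c[2].round(1),rect(q[:,:2]/1000),q.min(0).round(1),q.max(0).round(1))
seat(sys.argv[1])
E
python3 seat.py w4
```

```text
t 11.3 tcp [ 38.8  -0.5 164.7] rpy [-0.002  -0.0074  0.0004] F [ 0.4 -0.4 -0. ] M [-0.01 -0.06  0.03] w 0.0565 0.0
org [ 39.   -0.5 128. ] low [-30.9  -0.6 127.5] lowtop [-31.1  -0.5 143.5] high [109.   -0.5 128.5]
plate 7114 slope x,y [-0.0037  0.0071] z0 27.5 (array([ 6.5, -0. ]), array([ 88. , 136.9]), 89.98) [-61.9 -44.   20. ] [75.  44.  33.9]
chest 6282 slope x,y [-0.0009  0.0022] z0 41.9 (array([-1.2, -0.1]), array([70.3, 83.5]), 89.98) [-43.  -35.2  36.1] [40.5 35.  49.8]
sol 1862 slope x,y [0.0291 0.0007] z0 77.9 (array([-1.5, -0.1]), array([30. , 32.1]), 89.27) [-17.6 -15.   68.6] [14.7 15.1 80.5]
```

View pics/w4.png

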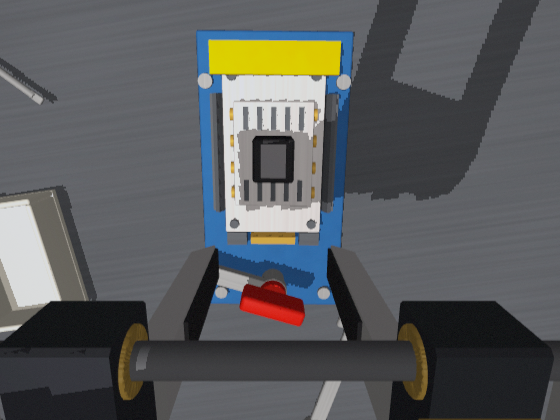

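The block is home: chest top at 41.9 mm (expected 42), slope under 0.001, and centred at x≈-1.3. The jaw at (272,239) is tight against its end. I'll add a confirming press on the chest with shut fingers.

{"method": "carry_out", "body": {"commands": [[0.005,0,0.01,0,0,0],[0.005,0,0.03,0,0,0],[0.005,0,0.06,0,0,0],[0.005,0,0.08,0,0,0],[0.005,0,0.08,0,0,0]], "jaw": 0}}

```text
time: 11.85
tool_pos: [0.5246, -0.1857, 0.0741]
ee_rot: [3.138, -0.013, 2.99]
wrist_force: [-0.5, -0.2, 0.1]
width: 0.0197
finger_force: 0.0
```

{"method": "carry_out", "body": {"commands": [[0,0,0.01,0,0,0],[0,0,0.02,0,0,0],[0,0,0.028,0,0,0],[0,0,0.028,0,0,0],[0,0,0.028,0,0,0]]}}

```text
time: 12.35
tool_pos: [0.5302, -0.188, 0.0532]
ee_rot: [3.142, 0.0, 2.991]
wrist_force: [0.7, -0.1, 0.9]
width: 0.0005
finger_force: 0.0
```

```bash
python3 fx.py
```

```text
t 12.35 tcp [30.6  0.1 53.2] rpy [ 0.     -0.0002 -0.0001] F [ 0.8 -0.   0.9] M [ 0.03  0.04 -0.  ] w 0.0005 0.0
org [30.6  0.1 16.5] low [-39.4   0.1  16.4] lowtop [-39.4   0.1  32.4] high [1.006e+02 1.000e-01 1.650e+01]
```

{"method": "carry_out", "body": {"commands": [[0,0,0.005,0,0,0],[0,0,0.009,0,0,0],[0,0,0.012,0,0,0],[0,0,0.0145,0,0,0],[0,0,0.017,0,0,0]]}}

```text
time: 12.85
tool_pos: [0.5303, -0.188, 0.042]
ee_rot: [-3.141, 0.001, 2.991]
wrist_force: [-12.1, 6.2, 34.8]
width: 0.0003
finger_force: 16.9
```

{"method": "carry_out", "body": {"commands": [[0,0,0.002,0,0,0],[0,0,0.002,0,0,0],[0,0,0.002,0,0,0],[0,0,0.002,0,0,0],[0,0,0.002,0,0,0]]}}

```text
time: 13.35
tool_pos: [0.5304, -0.188, 0.0421]
ee_rot: [-3.141, 0.002, 2.991]
wrist_force: [-12.7, 5.7, 32.0]
width: 0.0003
finger_force: 16.0
```

```bash
python3 fx.py
```

```text
t 13.35 tcp [30.8  0.1 42.1] rpy [-0.001  -0.0022  0.0002] F [-13.4   3.7  32. ] M [ 0.74  2.74 -0.03] w 0.0003 16.0
org [30.9  0.1  5.4] low [-39.1   0.    5.2] lowtop [-39.1   0.1  21.2] high [1.009e+02 1.000e-01 5.500e+00]
```

The chest top holds at 42.1 mm under 32 N, so the block is fully home. Next is the knob.

{"method": "carry_out", "body": {"commands": [[0,0,-0.03,0,0,0],[0,0,-0.07,0,0,0],[-0.03,0,-0.1,0,0,0],[-0.07,0,-0.1,0,0,0],[-0.092,0,-0.1,0,0,0]], "jaw": 0.5}}

```text
time: 13.85
tool_pos: [0.6238, -0.2023, 0.1359]
ee_rot: [-3.141, 0.005, 2.991]
wrist_force: [-1.6, -0.3, -1.0]
width: 0.0373
finger_force: 0.0
```

{"method": "carry_out", "body": {"commands": [[0,0,0,0,0,0.14],[0,0,0,0,0,0.28],[0,0,0,0,0,0.42],[0,0,0,0,0,0.56],[0,0,0,0,0,0.7]]}}

```text
time: 14.35
tool_pos: [0.621, -0.2017, 0.1336]
ee_rot: [-3.141, -0.001, 2.285]
wrist_force: [0.1, -0.4, 0.2]
width: 0.0471
finger_force: 0.0
```

{"method": "carry_out", "body": {"commands": [[0,0,0,0,0,0.14],[0,0,0,0,0,0.28],[0,0,0,0,0,0.42],[0,0,0,0,0,0.56],[0,0,0,0,0,0.7]]}}

```text
time: 14.85
tool_pos: [0.6209, -0.2017, 0.1337]
ee_rot: [-3.141, -0.0, 1.585]
wrist_force: [-0.6, 0.3, -0.1]
width: 0.0473
finger_force: 0.0
```

{"method": "carry_out", "body": {"commands": [[0,0,0,0,0,0.12],[0,0,0,0,0,0.24],[0,0,0,0,0,0.36],[0,0,0,0,0,0.44],[0,0,0,0,0,0.44]]}}

```text
time: 15.35
tool_pos: [0.6209, -0.2017, 0.1337]
ee_rot: [-3.141, -0.0, 1.151]
wrist_force: [0.6, -1.2, 0.1]
width: 0.0471
finger_force: 0.0
```

```bash
python3 w.py w5; cat > knob.py <<'E'
from fx import *
for n in sys.argv[1:]:
    s=pickle.load(open(f"pics/{n}.pkl","rb")); W=cloud(s); H=hsv(s)
    L=RF.inv().apply((W-O).reshape(-1,3)).reshape(W.shape)*1000; z=L[...,2]
    m=((H[...,0]<6)|(H[...,0]>174))&(H[...,1]>150)&(z>69)&(z<85)&(abs(L[...,1])<50)&(L[...,0]>80)&(L[...,0]<160)
    print(n,m.sum(),rect(L[m][:,:2]/1000),np.median(z[m]))
o=get_obs(); print("yaw",np.degrees(o["ee_rot"][2])," fixture tcp",RF.inv().apply(o["tool_pos"]-O)*1000,o["joint_positions"].round(2),o["time"])
E
python3 knob.py w4 w5
```

```text
w4 1060 (array([121. ,  -0.7]), array([53.4, 13.9]), 72.99) 73.8071280996987
w5 1499 (array([ 1.22e+02, -1.00e-01]), array([52.8, 13.9]), 72.39) 73.91590908617228
yaw 66.03298185350721  fixture tcp [122.41438634   0.16102305 133.71817279] [-0.4   0.34  1.21  0.    1.59  0.02] 15.4
```

View pics/w5.png

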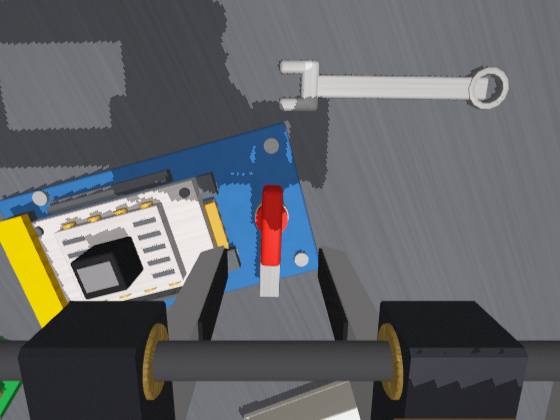

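The wrist view shows the bar at (271,225), between the fingers and nearly parallel to them. The clamp angle is about 0.30 and the TCP is on the axis. Descend and grip.

{"method": "carry_out", "body": {"commands": [[0,0,0.02,0,0,0.03],[0,0,0.045,0,0,0.03],[0,0,0.065,0,0,0.03],[0,0,0.079,0,0,0.03],[0,0,0.079,0,0,0.03]]}}

```text
time: 15.9
tool_pos: [0.6193, -0.201, 0.052]
ee_rot: [-3.136, 0.0, 1.122]
wrist_force: [0.3, 0.0, -0.9]
width: 0.0472
finger_force: 0.0
```

{"method": "carry_out", "body": {"commands": [[0,0,0,0,0,0],[0,0,0,0,0,0],[0,0,0,0,0,0],[0,0,0,0,0,0],[0,0,0,0,0,0]], "jaw": 0}}

```text
time: 16.4
tool_pos: [0.6202, -0.2013, 0.056]
ee_rot: [-3.14, -0.0, 1.121]
wrist_force: [-4.5, 2.5, 5.2]
width: 0.0135
finger_force: 30.0
```

{"method": "carry_out", "body": {"commands": [[0,0,0,0,0,0],[0,0,0,0,0,0],[0,0,0,0,0,0],[0,0,0,0,0,0],[0,0,0,0,0,0]]}}

```text
time: 16.9
tool_pos: [0.6202, -0.2013, 0.056]
ee_rot: [-3.14, -0.0, 1.121]
wrist_force: [-4.7, 2.6, 5.6]
width: 0.0136
finger_force: 30.0
```

```bash
python3 fx.py
```

```text
t 16.9 tcp [121.6   0.4  56. ] rpy [-1.6000e-03  0.0000e+00 -1.8701e+00] F [-5.   1.9  5.6] M [ 0.21  1.12 -0.08] w 0.0136 30.0
org [121.6   0.4  19.3] low [142.2  67.3  19.3] lowtop [142.2  67.3  35.3] high [100.9 -66.4  19.3]
```

{"method": "carry_out", "body": {"commands": [[0,0,0,0,0,0.1],[0,0,0,0,0,0.22],[0,0,0,0,0,0.34],[0,0,0,0,0,0.46],[0,0,0,0,0,0.58]]}}

```text
time: 17.4
tool_pos: [0.6209, -0.2019, 0.056]
ee_rot: [3.141, 0.0, 0.536]
wrist_force: [-2.7, 1.1, 4.2]
width: 0.014
finger_force: 30.0
```

{"method": "carry_out", "body": {"commands": [[0,0,0,0,0,0.12],[0,0,0,0,0,0.24],[0,0,0,0,0,0.36],[0,0,0,0,0,0.46],[0,0,0,0,0,0.54]]}}

```text
time: 17.9
tool_pos: [0.6211, -0.2027, 0.056]
ee_rot: [3.14, -0.001, -0.003]
wrist_force: [-2.0, -1.7, 3.8]
width: 0.0138
finger_force: 30.0
```

```bash
python3 fx.py
```

```text
t 17.9 tcp [122.7  -0.8  56. ] rpy [ 1.9000e-03  8.0000e-04 -2.9938e+00] F [-1.7 -2.   3.8] M [-0.22  0.59  0.12] w 0.0138 30.0
org [122.7  -0.9  19.3] low [192.    9.4  19.3] lowtop [192.    9.5  35.3] high [ 53.5 -11.2  19.2]
```

{"method": "carry_out", "body": {"commands": [[0,0,0,0,0,0.06],[0,0,0,0,0,0.11],[0,0,0,0,0,0.15],[0,0,0,0,0,0.18],[0,0,0,0,0,0.2]]}}

```text
time: 18.4
tool_pos: [0.6211, -0.203, 0.056]
ee_rot: [3.139, -0.001, -0.2]
wrist_force: [-3.3, -2.7, 3.7]
width: 0.0136
finger_force: 30.7
```

```bash
python3 fx.py
```

```text
t 18.4 tcp [122.7  -1.1  56. ] rpy [2.2000e-03 1.2000e-03 3.0926e+00] F [-2.8 -3.2  3.7] M [-0.59  0.66  0.57] w 0.0136 30.7
org [122.8  -1.1  19.3] low [192.7  -4.6  19.4] lowtop [192.7  -4.5  35.4] high [52.9  2.3 19.2]
```

{"method": "carry_out", "body": {"commands": [[0,0,0,0,0,0],[0,0,0,0,0,0],[0,0,0,0,0,0],[0,0,0,0,0,0],[0,0,0,0,0,0]], "jaw": 0.5}}

```text
time: 18.9
tool_pos: [0.621, -0.2014, 0.0546]
ee_rot: [-3.141, 0.0, -0.199]
wrist_force: [0.4, -0.5, -0.1]
width: 0.046
finger_force: 0.0
```

{"method": "carry_out", "body": {"commands": [[0,0,-0.02,0,0,0],[0,0,-0.05,0,0,0],[0,0,-0.09,0,0,0],[0,0,-0.13,0,0,0],[0,0,-0.15,0,0,0]]}}

```text
time: 19.4
tool_pos: [0.6224, -0.2021, 0.2101]
ee_rot: [3.141, -0.007, -0.199]
wrist_force: [-0.2, 0.8, 0.6]
width: 0.0468
finger_force: 0.0
```

{"method": "carry_out", "body": {"commands": [[0,0.04,0,0,0,0],[0,0.08,0,0,0,0],[0,0.1,0,0,0,0],[0,0.1,0,0,0,0],[0,0.1,0,0,0,0]]}}

```text
time: 19.9
tool_pos: [0.6013, -0.299, 0.2044]
ee_rot: [-3.14, 0.001, -0.199]
wrist_force: [-0.5, 0.3, -1.3]
width: 0.047
finger_force: 0.0
```

```bash
python3 w.py w6; python3 knob.py w6; python3 seat.py w6; python3 - <<'E'
import cv2,numpy as np
from bench import *
a=snapshot("scene")["img"][200:290,180:270,::-1]; t=snapshot("top"); b=t["img"][165:265,280:380,::-1]
w=cv2.imread("pics/w6.png")
r=lambda i,wd,h:cv2.resize(i,(wd,h),interpolation=cv2.INTER_CUBIC)
cv2.imwrite("pics/c6.png",np.hstack([r(w,500,375),np.vstack([r(a,188,188),r(b,188,187)])]))
cv2.imwrite("pics/top6.png",t["img"][:,:,::-1])
E
```

```text
w6 993 (array([122.3,  -1.2]), array([13.8, 52.7]), 89.11) 74.16538756517507
yaw -11.355535703610064  fixture tcp [117.72233319 -98.31266032 204.65810403] [-0.55  0.36  1.04  0.    1.74  1.22] 19.95
plate 2207 slope x,y [-0.0192  0.0265] z0 28.0 (array([13.1,  0. ]), array([ 88. , 123.7]), 89.99) [-48.7 -44.   20. ] [75.  44.  33.9]
chest 1049 slope x,y [-0.0383  0.035 ] z0 42.3 (array([8. , 1.7]), array([101.1,  52.3]), 19.19) [-35.  -34.4  36.1] [60.  34.5 49.7]
```

View pics/c6.png

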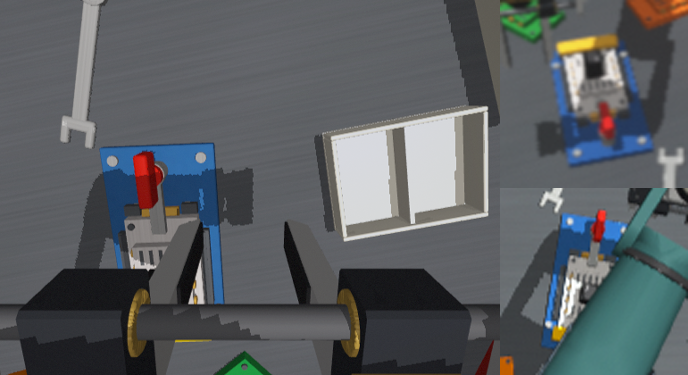

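The views show the red bar lying along the fixture axis at (147,180), within 1° of the stop. The dog reaches over the block's end at (157,215), the gripper is clear, and the wrench and tray have not moved. Handing in.

```bash
python3 -c "
from bench import *
print(close_job())"
```

```text
the job is handed in; nothing more can be done
None
```

I handed the job in at about 20 s: the valve body sits fully home and flat under the lip and jaw, the clamp knob is turned to its stop with the dog over the block's end, the gripper is clear, and I saw no other part disturbed.

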